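Take the used filter plate out of the gas filter unit

ROBOT

A 6-joint arm with a two-finger parallel gripper is mounted at the origin on a cart in front of the work surface, level with it; the furniture and walls round the work are solid. World frame = base frame: x ahead of the robot, y to its left, z up, the work surface at z = 0. Lengths are in m, angles in rad, forces in N, time in s.
With the tool pointing down it reaches from about 0.225 to 0.725 m from the base axis. Payload 3.1 kg.
Tool frame: the origin (TCP) lies on the front face of the gripper's body, between the roots of the fingers; the fingertips stand 73 mm ahead of it and the grasp point (between the pads) lies 54 mm ahead of it; z points along the fingers, y is the line along which they close (so a half turn about z gives the same grasp; the last joint's range is limited). The gripper opens to 85 mm and grips with 20 to 120 N. Pads are 22 mm wide; open, the fingers measure 114 mm over their backs; the gripper's body (76 mm by 85 mm) begins 54 mm behind the grasp point. The pads swing forward as they close: fully open they stand 13 mm farther back than shut.
Start: joints at [1.055, 0.048, 0.099, 1.622, 0, 1.443], TCP at [0.199, 0.486, 0.304] pointing down, gripper open.
Joint ranges: [-2.91, 2.91], [-0.99, 1.94], [-1.21, 1.42], [-2.12, 2.29], [-1.49, 1.47], [-3.14, 3.14]. Speed limits (rad/s): [2.79, 2.79, 3.14, 3.14, 3.14, 3.14].

INTERFACE

Orientations are given as a 3x3 rotation matrix whose columns are the frame's x, y, z axes.
In Python, from station import observe, capture, camera_info, sign_off gives the robot as it stands.
- The arm moves only by the tool carry_out, never from a script. Its argument "moves" is a list that holds one entry, the list of rows, each a list of 7 numbers: the turn, a rotation vector about the tool's x, y, z in units of 6 degrees (1.0 is 6 degrees), then the shift along the tool's x, y, z in units of 25 mm (1.0 is 25 mm), then the opening, from 0 (shut) to 1 (fully open). In form: [[[rx, ry, rz, dx, dy, dz, gripper], ...]]. A call has 1 to 20 rows; each row shifts and turns the commanded pose from where the row before left it, along the tool's axes as they then stand; what a row does not reach is not made up. A row lasts 1/8 s, in which the tool goes at most 62.5 mm and 10.7 degrees, less where a joint would pass 70% of its speed; a pose out of reach is approached as far as the arm can. A call is refused whole if a number of a shift passes 1 or a number of a turn 1, either way. A call with a gripper value outside its range is refused whole. The fingers move at their own pace and stop on an object; "newtons" is the grip in N (left out, the last holds). Time passes only in rows, so rows that do not move let the fingers close. It gives the time, the measured TCP pose, the force, the opening and the grip force at its end, in the units of the state.
- observe(): the state, without advancing time (a new reading comes with each control period).
- capture(name): name is "side" or "top"; returns (picture, depth): 384x512x3 uint8, blue, green, red; 384x512 float32, m along the optical axis (not along the pixel's ray), 0 where there is no reading.
- camera_info(name): a dict with "vertical_fov" (degrees; the focal length in pixels is half the picture's height over the tangent of half this angle, whatever the lens; pixels are square), "cx", "cy" (the principal point, pixels), "camera_from_world" (4x4, takes a point from world to camera coordinates). Camera axes: x right, y up, looking along -z (the intrinsics and any distortion apply to the point x, -y, -z); pixel columns grow to the right and rows downward; lengths in m; the calibration is good to about 2 mm. A picture is of the moment at which its call begins. camera_info takes no time and is no camera call.
- sign_off(): hands the job in; it is judged then, once.
The state is a dict: "clock": time; "joint_positions": joint angles; "qvel": joint speeds; "effort": joint torques, N m; "ee_pos": TCP position; "orientation": TCP orientation; "contact_force": force on the tool from outside, world axes, zero at the start; "moment": the same for the moment, N m; "width": finger opening in m; "gripper_force": force on a finger pad.
Only numpy, scipy, OpenCV 4.12 (cv2) and the standard library are available. Lean on these libraries where they do the work, as an engineer would, in place of code of your own. Each camera call takes 0.05 s, during which the arm holds its last target. There are 200 camera calls.

TASK

Open the filter unit: take the screwdriver-like hex driver from its stand, push the recessed latch button fully in with its tip so that the cover springs ajar, and put the driver back upright in its stand. Then lift the cover by its tongue until it stands open past upright and leave it open, draw the filter plate straight up out of its slot, and finish holding it upright and still in the gripper close above the small empty steel tray, centred over it and touching nothing else. Leave the tray, vial, timer and tape roll where they are.

Things in the scene. Friction and masses are not known exactly. Their poses are not given: they have to be found in the camera images.
- unit: White filter unit fixed to the bench, 100 (x) x 150 (y) x 60 mm high. Origin under its centre; x from its front (tongue side, towards the robot) to its back, y left, z up. Button recess in the left of its deck (z = 60). Under the cover an open well x -42..24, y -58..22 mm, floor z = 11; two rails along x on the floor (17 mm apart, tops z = 23) make the filter plate's slot.
- button (a joint): Black spring button, 10 mm across, in a round recess 13 mm wide that no finger fits. Value: 0 to 0.006 m pushed straight down. At rest its top is 10 mm below the deck (z = 50 mm); it moves from 1.6 N, is fully in at 4 N, and comes back. It draws back the steel catch beside it; past about 0.005 m the cover is freed, springs up to about 0.2 rad and stays there.
- button_mouth (a point): Centre of the button recess at deck level (unit frame x -30, y 54, z 60 mm); axes as the unit's.
- flap (a joint): White cover flap over the well, 80 x 98 x 4 mm, hinged on its back edge. 0 = shut and held by the catch, grows as the front edge swings up and back; upright at 1.57, stop at 2.2 rad. The hinge is stiff enough (0.05 N m) to stay where it is left.
- flap_hinge (a point): Middle of the cover's hinge line (unit frame x 33, y -18, z 62 mm); the hinge runs along the unit's y. Fixed to the unit, axes as the unit's.
- flap_tongue (a point): Centre of the grip bar on the cover's tongue: a round grey bar 12 mm thick, 18 mm long along y, on a neck 8 mm wide, 20 mm before the middle of the cover's front edge, over free space, 103 mm from the hinge line; it moves with the cover. Pinch the bar's two flat ends (along y) from above; the gripper may keep pointing down while the bar turns between the pads.
- filter_plate: Grey filter plate with paper pleats, 48 (x) x 13 (y) x 46 mm high, 35 to 70 g, hidden under the cover, standing on its long edge in the slot, axes along the unit's. Origin at the middle of its underside, z up. The top 14 mm are a grip tab 34 (x) x 13 (y) mm, its top at z = 57 mm. Pinch across y with fingers opened at most 40 mm: the well is 80 mm wide there.
- stand: Plain aluminium block 56 x 56 x 60 mm fixed to the bench; origin under its centre. A square hole, 9 mm wide, goes straight down through its middle.
- driver: Hex driver with red handle, 130 mm long, 50 g, standing loosely (leaning up to 5 degrees) in the stand, tip down. Its y axis runs from tip to handle. Handle 19 mm round, 76 mm long; its shoulder rests on the stand's top, its end is 136 mm above the bench. Blade 4 mm thick, 54 mm long. The origin is 9.5 mm off the driver's axis, 65 mm from the tip: use the two points below.
- driver_tip (a point): Tip of the driver's blade, on its axis. 6 mm above the bench while the driver stands in the stand.
- driver_grip (a point): Point on the driver's axis in the handle, 95 mm above the tip: grip here from above, any yaw.
- tray: Small empty open steel tray, 70 (x) x 90 (y) x 14 mm high, walls 3 mm, loose; origin under its centre.
- vial: Bystander: small glass vial 24 mm across, 53 mm high; origin under its centre.
- timer: Bystander: flat white bench timer, 62 x 64 x 18 mm; origin under its centre.
- tape: Bystander: roll of white tape 47 mm across, 25 mm high; origin under its centre.
There are look-alikes about, which are no part of the job. Several things have the shape of the unit; the one meant has the colours described above.

How it is judged:
By the outcome, as a careful person would: the job done as asked, in the order asked, and still so for the second after the job is handed in, while the arm keeps its last pose, push and grip.
It also fails if it takes over 67 s, if anything falls off the work surface, if the arm or the gripper's body presses on something with over 40 N, if the wrist force passes 120 N, or if a joint passes its speed limit or range.

## Working session

There is one attempt and no reset: what is moved stays moved. The work goes in short steps, Python scripts to look and compute and a tool call to move; the robot and the scene stay as the last step left them, time stands still between calls to the robot, and variables do not carry over. Pictures are saved under pics/ and viewed, at most 10 in all, crops included, and the job is handed in when it is done.

Besides the shell and the picture viewer there is one more tool, called after "Request:" as name(argument=value, ...), one argument or row to a line, values as JSON. carry_out: Moves the arm, as the interface text tells. Its arguments: {"type":"object","properties":{"moves":{"type":"array","items":{"type":"array","items":{"type":"array","items":{"type":"number"}}}},"newtons":{"type":"number"}},"required":["moves"]}

```bash
mkdir -p pics; ls; python3 - <<'E'
from station import *
import cv2,numpy as np
s=observe();print({k:np.round(v,4).tolist() for k,v in s.items()})
for n in("side","top"):
    p,d=capture(n);cv2.imwrite(f"pics/{n}0.png",p);np.savez(f"{n}0.npz",p=p,d=d);c=camera_info(n);print(n,c)
a=[cv2.imread(f"pics/{n}0.png") for n in("side","top")]
cv2.imwrite("pics/top0b.png",cv2.resize(a[1],(800,600)));cv2.imwrite("pics/side0b.png",cv2.resize(a[0],(800,600)))
E
```

```text
pics
{'clock': 0.0, 'joint_positions': [1.0552, 0.0488, 0.0976, 1.622, -0.0, 1.443], 'qvel': [0.001, -0.001, -0.0011, 0.0009, 0.0011, -0.0008], 'effort': [0.0003, -33.8782, 32.0015, 0.0201, 0.0001, 0.0], 'ee_pos': [0.1983, 0.4856, 0.3027], 'orientation': [[-0.9257, 0.3781, -0.0012], [0.3781, 0.9257, -0.0021], [0.0003, -0.0024, -1.0]], 'contact_force': [-0.4639, 0.3474, -0.035], 'moment': [-0.0384, -0.0356, 0.0274], 'gripper_force': 0.0, 'width': 0.0856}
side {'vertical_fov': 45.7979879371289, 'cx': 250.60260313814845, 'cy': 192.5570161892794, 'camera_from_world': array([[ 0.97621429, -0.21560994,  0.02275985, -0.55997365],
       [ 0.09227846,  0.50819742,  0.85628271, -0.10480431],
       [-0.19618956, -0.83381517,  0.51600573, -1.21272583],
       [ 0.        ,  0.        ,  0.        ,  1.        ]])}
top {'vertical_fov': 46.37378563485934, 'cx': 252.98771099183338, 'cy': 190.45631322546117, 'camera_from_world': array([[ 0.01373369, -0.99988669,  0.00616348, -0.07487575],
       [ 0.97571185,  0.01474889,  0.21856089, -0.58403981],
       [-0.21862703,  0.00301213,  0.97580385, -1.27442181],
       [ 0.        ,  0.        ,  0.        ,  1.        ]])}
```

View pics/top0b.png

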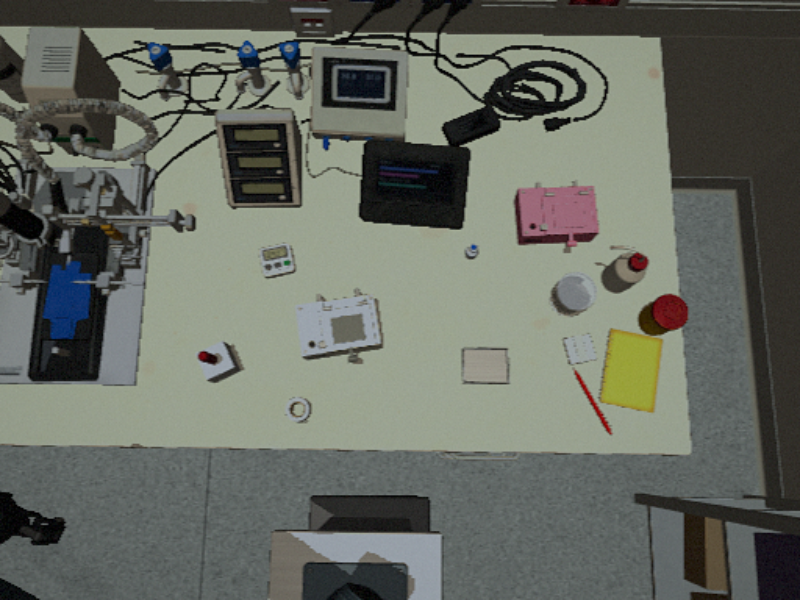

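View pics/side0b.png

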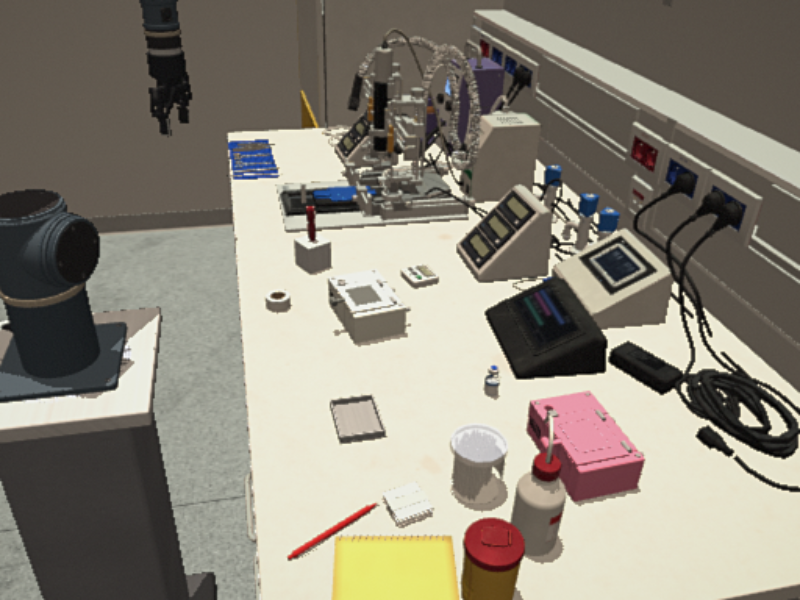

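The top view (800x600) shows white unit at (340,325), stand with red handle at (218,360), tray at (485,366), timer (277,260), tape (298,408) and vial (472,250). The unit has two candidates: white (340,325) and pink (557,213). The white one with the grey tongue (355,357) fits the description. Next I'll confirm with enlarged crops.

```bash
cat > h.py <<'E'
import numpy as np,cv2
from station import *
def cam(n):
    c=camera_info(n);f=192/np.tan(np.radians(c["vertical_fov"]/2));return f,c["cx"],c["cy"],np.array(c["camera_from_world"])
def proj(n,P):
    f,cx,cy,T=cam(n);q=np.atleast_2d(P)@T[:3,:3].T+T[:3,3]
    return np.c_[cx+f*q[:,0]/-q[:,2],cy-f*q[:,1]/-q[:,2]]
def ray(n,u,v):
    f,cx,cy,T=cam(n);R=T[:3,:3];d=np.array([(u-cx)/f,-(v-cy)/f,-1.]);return -R.T@T[:3,3],R.T@d
def onz(n,u,v,z):
    o,d=ray(n,u,v);return o+d*(z-o[2])/d[2]
def tri(a,b):
    # a=(u,v) top, b=(u,v) side -> point, gap
    (o1,d1),(o2,d2)=ray("top",*a),ray("side",*b)
    s=np.linalg.lstsq(np.c_[d1,-d2],o2-o1,rcond=None)[0];p,q=o1+s[0]*d1,o2+s[1]*d2
    return (p+q)/2,np.linalg.norm(p-q)
def cloud(n,d):
    f,cx,cy,T=cam(n);v,u=np.mgrid[:384,:512]
    q=np.stack([(u-cx)/f*d,-(v-cy)/f*d,-d],-1);return (q-T[:3,3])@T[:3,:3]
def tile(p,x,y,w,h,s):
    return cv2.resize(p[y:y+h,x:x+w],(w*s,h*s),interpolation=cv2.INTER_CUBIC)
E
python3 - <<'E'
from h import *
t=np.load("top0.npz");s=np.load("side0.npz")
A=lambda p,x,y:tile(p,x,y,80,60,5)
cv2.imwrite("pics/crops.png",np.vstack([np.hstack([A(t["p"],180,180),A(s["p"],190,160)]),np.hstack([A(t["p"],100,200),A(s["p"],160,120)])]))
C=cloud("top",t["d"])
def rect(m,l):
    q=C[m][:,:2];r=cv2.minAreaRect((q*1000).astype(np.float32));print(l,m.sum(),np.median(C[m][:,2]),r)
M=np.zeros((384,512),bool)
def box(x,y,w,h):
    m=M.copy();m[y:y+h,x:x+w]=1;return m
z=C[...,2]
rect(box(180,180,70,60)&(z>.052)&(z<.068),"unit")
rect(box(120,212,40,36)&(z>.052)&(z<.066),"stand")
rect(box(120,212,40,36)&(z>.12)&(z<.145),"handle")
rect(box(288,215,45,36)&(z>.007)&(z<.02),"tray")
rect(box(295,150,15,20)&(z>.02)&(z<.07),"vial")
rect(box(180,245,25,30)&(z>.012)&(z<.035),"tape")
print("bench",np.median(z[box(250,170,30,30)]))
print([proj("top",[[.4,0,0]]),C[205,240]])
E
```

```text
unit 1541 0.0625378922012633 ((521.188232421875, 42.692020416259766), (126.15957641601562, 151.9904327392578), 9.65069580078125)
stand 297 0.06014744079044245 ((461.5198059082031, 273.4863586425781), (57.81379699707031, 56.88282775878906), 25.719449996948242)
handle 43 0.13301664759807413 ((458.7258605957031, 275.8544616699219), (17.45566749572754, 15.855220794677734), 89.7405776977539)
tray 172 0.011931875812894024 ((465.1035461425781, -237.25100708007812), (101.36841583251953, 111.12123107910156), 13.320408821105957)
vial 58 0.036015481307174316 ((690.0118408203125, -215.42947387695312), (24.413509368896484, 19.92315101623535), 87.9256362915039)
tape 145 0.02377867305307628 ((375.0118713378906, 119.27582550048828), (44.0485725402832, 44.78347396850586), 0.1243145763874054)
bench 0.0001975299095245293
[array([[230.15092568, 254.22970938]]), array([ 0.5408062 , -0.0284706 ,  0.06206924])]
```

View pics/crops.png

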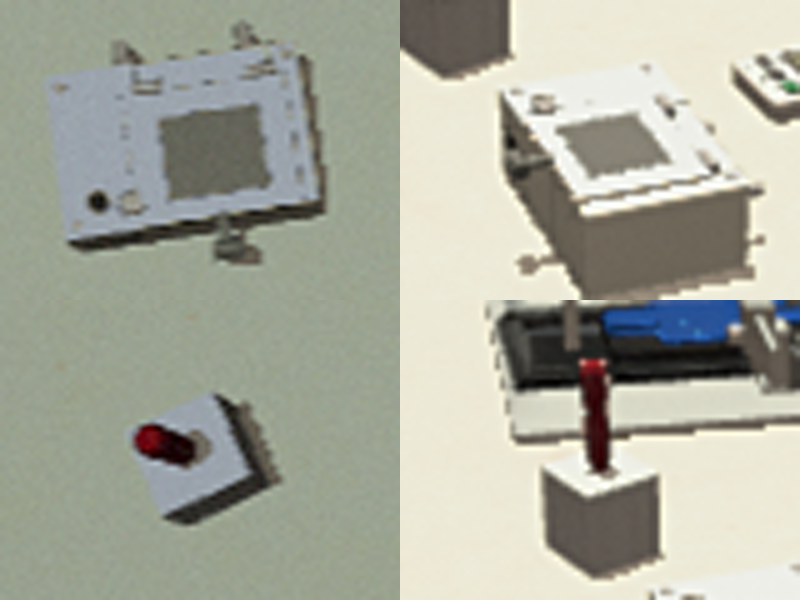

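The crops show the white unit: black button recess at tile (98,202), grey window in the cover, tongue at (233,243), and the driver leaning with its handle end at (151,440). The pink one has the wrong colour. Next are the pose fits.

```bash
python3 - <<'E'
from h import *
from scipy.optimize import least_squares,minimize
D={n:np.load(n+"0.npz") for n in("top","side")}
C={n:cloud(n,D[n]["d"]) for n in D}
def rot(a):return np.array([[np.cos(a),-np.sin(a)],[np.sin(a),np.cos(a)]])
def fit(n,x0,size,z,mask,S=8):
    a,b=size
    K=np.array([[-a,-b],[a,-b],[a,b],[-a,b]])/2
    def cost(p):
        w=np.c_[K@rot(p[2]).T+p[:2],np.full(4,z)];q=proj(n,w)
        im=np.zeros((384,512),np.uint8);cv2.fillConvexPoly(im,np.round(q*16).astype(np.int32),255,cv2.LINE_AA,4)
        return np.abs(im/255.-mask).sum()
    s=np.array([.004,.004,.05]);sim=np.vstack([x0]+[x0+s*e for e in np.eye(3)])
    r=minimize(cost,x0,method="Nelder-Mead",options=dict(initial_simplex=sim,xatol=1e-5,fatol=.01));return np.round(r.x,4),round(r.fun,1),mask.sum()
for n in D:
    z=C[n][...,2];xy=C[n][...,:2];g=D[n]["p"].astype(int).min(-1)
    near=lambda c,r:np.linalg.norm(xy-c,axis=-1)<r
    m=(near([.525,.04],.1)&(z>.052)&(z<.07)).astype(np.uint8)
    m=cv2.morphologyEx(cv2.morphologyEx(m,cv2.MORPH_CLOSE,np.ones((3,3))),cv2.MORPH_OPEN,np.ones((7,7)))
    print(n,"unit",fit(n,np.array([.525,.04,.17]),(.1,.15),.06,m))
    m=(near([.4615,.2735],.045)&(z>.052)&(z<.066)).astype(np.uint8);m=cv2.morphologyEx(m,cv2.MORPH_CLOSE,np.ones((7,7)))
    print(n,"stand",fit(n,np.array([.4615,.2735,.45]),(.056,.056),.06,m))
    p=D[n]["p"].astype(int);sel=near([.4615,-.237],.09);b=p[near([.40,-.237],.04)&(abs(z)<.01)]
    dif=np.abs(p-np.median(b,0)).sum(-1);m=(sel&(dif>40)).astype(np.uint8);m=cv2.morphologyEx(m,cv2.MORPH_CLOSE,np.ones((5,5)));m=cv2.morphologyEx(m,cv2.MORPH_OPEN,np.ones((3,3)))
    print(n,"tray",fit(n,np.array([.4615,-.237,.0]),(.07,.09),.014,m))
P=[]
for n in D:
    p=D[n]["p"].astype(int);c=C[n];red=(p[...,2]>1.6*p[...,1])&(p[...,2]>1.6*p[...,0])&(p[...,2]>50)
    m=red&(np.linalg.norm(c[...,:2]-[.46,.273],axis=-1)<.04)&(c[...,2]>.065)&(c[...,2]<.131);print(n,m.sum());P.append(c[m])
def res(v,Q):
    ax=np.array([v[2],v[3],1]);ax/=np.linalg.norm(ax);d=Q-np.array([v[0],v[1],.1]);return np.linalg.norm(np.cross(d,ax),axis=1)-.0095
for Q in (P[0],P[1],np.vstack(P)):
    r=least_squares(res,[.46,.274,0,0],args=(Q,),loss="soft_l1",f_scale=.002);print("driver at z.1",np.round(r.x,4),np.abs(r.fun).mean())
print("button@deck top",onz("top",199.2,220.0,.055)); print("tongue",onz("top",180+233.5/5-.5,180+243/5-.5,.062))
E
```

```text
top unit (array([0.5324, 0.0444, 0.1675]), np.float64(99.7), np.uint64(1693))
top stand (array([0.4611, 0.273 , 0.4505]), np.float64(37.3), np.uint64(380))
top tray (array([ 0.4658, -0.2425, -0.0084]), np.float64(645.9), np.uint64(129))
side unit (array([0.5299, 0.0363, 0.1509]), np.float64(100.0), np.uint64(1044))
side stand (array([0.4597, 0.2623, 0.514 ]), np.float64(34.2), np.uint64(193))
side tray (array([ 0.4626, -0.2555,  0.0201]), np.float64(100.6), np.uint64(896))
top 3
side 48
driver at z.1 [0.4517 0.2431 0.2668 0.7387] 8.380556623550454e-08
driver at z.1 [0.4548 0.2737 0.0587 0.051 ] 0.0016974047370926434
driver at z.1 [0.4547 0.2736 0.0178 0.0343] 0.0017639504287000846
button@deck top [0.49511763 0.09171236 0.055     ]
tongue [0.4711839  0.01067721 0.062     ]
```

```bash
cat >> h.py <<'E'
def rot(a):return np.array([[np.cos(a),-np.sin(a)],[np.sin(a),np.cos(a)]])
def place(pose,L):
    L=np.atleast_2d(np.array(L,float))/1000;return np.c_[L[:,:2]@rot(pose[2]).T+pose[:2],L[:,2]]
def rc(a,b,z,cx=0,cy=0):return [[cx-a/2,cy-b/2,z],[cx+a/2,cy-b/2,z],[cx+a/2,cy+b/2,z],[cx-a/2,cy+b/2,z]]
def draw(n,p,x,y,w,h,s,polys):
    im=tile(p,x,y,w,h,s)
    for P,c in polys:
        q=(proj(n,P)-[x,y]+.5)*s-.5;cv2.polylines(im,[np.round(q*8).astype(np.int32)],True,c,1,cv2.LINE_AA,3)
    return im
E
cat > ov.py <<'E'
from h import *
U=(.5324,.0444,.1675);S=(.4611,.273,.4505);T=(.4642,-.2425,0)
g,b,m=(0,200,0),(255,60,0),(255,0,255)
circ=[[-30+6.5*np.cos(t),54+6.5*np.sin(t),60] for t in np.linspace(0,6.28,16)]
polys=[(place(U,rc(100,150,60)),g),(place(U,rc(100,150,0)),g),(place(U,circ),m),(place(U,rc(12,18,62,-70,-18)),m),
(place(S,rc(56,56,60)),b),(place(S,rc(56,56,0)),b),(place(S,rc(9,9,60)),m),
(np.array([[.4611,.273,.06],[.4585,.2755,.136]]),g),(place(T,rc(70,90,14)),b),(place(T,rc(70,90,0)),g)]
t=np.load("top0.npz")["p"];s=np.load("side0.npz")["p"]
tl=lambda n,p,x,y,w,h:draw(n,p,x,y,w,h,5,polys)
top=np.hstack([tl("top",t,182,180,66,60),tl("top",t,118,205,42,60),tl("top",t,288,210,52,60)])
sd=np.hstack([tl("side",s,202,160,66,60),tl("side",s,182,125,42,60),tl("side",s,204,235,52,60)])
cv2.imwrite("pics/ov.png",np.vstack([top,sd]))
E
python3 ov.py
```

```text
(no output)
```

View pics/ov.png

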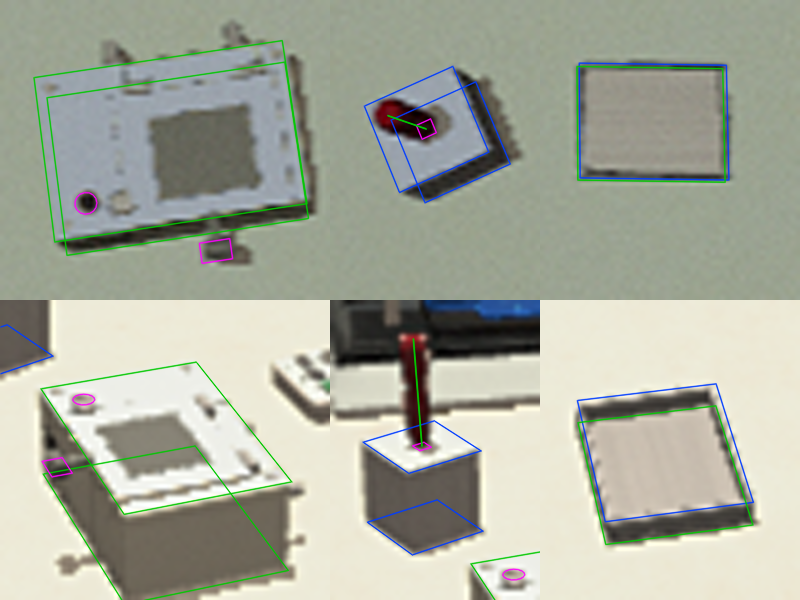

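The overlay fits: unit, stand, button ring (87,203), tongue (215,250) and tray line up in both views, within about 2 mm. The driver leans about 2.7° toward (-x,+y), so I'll close along that direction to square it up.

Request:
carry_out(
  moves=[
    [[0,0,-1,0,0,0.2,0.5],[0,0,-1,0,0,0.2,0.5],[0,0,-1,0,0,0.2,0.5],[0,0,-1,0,0,0.2,0.5],[0,0,-1,0,0,0.2,0.5],[0,0,-1,0,0,0.2,0.5],[0,0,-1,0,0,0.2,0.5],[0,0,-1,0,0,0.2,0.5],[0,0,-1,0,0,0.2,0.5],[0,0,-1,0,0,0.2,0.5],[0,0,-1,0,0,0.1,0.5],[0,0,-0.2,0,0,0,0.5],[0,0,0,-0.1,-1,0,0.5],[0,0,0,-0.1,-1,0,0.5],[0,0,0,-0.1,-1,0,0.5],[0,0,0,-0.1,-1,0,0.5],[0,0,0,-0.1,-1,0,0.5],[0,0,0,-0.1,-1,0,0.5],[0,0,0,-0.1,-1,0,0.5],[0,0,0,-0.1,-1,0,0.5]],
  ],
  newtons=40,
)

```text
clock: 2.6
ee_pos: [0.3546, 0.3581, 0.2514]
orientation: [[-0.708, -0.706, -0.0], [-0.706, 0.708, -0.0], [0.0, 0.0, -1.0]]
contact_force: [0.4, 0.0, -0.3]
width: 0.0426
gripper_force: 0.0
```

Request:
carry_out(
  moves=[
    [[0,0,0,-0.1,-1,0,0.5],[0,0,0,-0.1,-1,0,0.5],[0,0,0,-0.1,-1,0,0.5],[0,0,0,-0.1,-1,0,0.5],[0,0,0,-0.1,-1,0,0.5],[0,0,0,-0.1,-0.4,0,0.5],[0,0,0,0,0,0,0.5],[0,0,0,0,0,0,0.5]],
  ],
)

```text
clock: 3.6
ee_pos: [0.4595, 0.2743, 0.2514]
orientation: [[-0.707, -0.707, -0.001], [-0.707, 0.707, 0.0], [0.0, 0.001, -1.0]]
contact_force: [0.1, 0.6, 0.1]
width: 0.0428
gripper_force: 0.0
```

```bash
cat > go.py <<'E'
import sys
from h import *
# usage: go.py x y z [yaw of tool y, deg]: remaining shift in tool units, after-turn axes
s=observe();R=np.array(s["orientation"]);p=np.array(s["ee_pos"]);a=np.degrees(np.arctan2(R[1,1],R[0,1]))
print("t",round(s["clock"],2),"p",p.round(4),"yaw",a.round(2),"tilt",R[:2,2].round(4),"w",round(s["width"],4),"F",np.round(s["contact_force"],1),"g",round(s["gripper_force"],1))
if len(sys.argv)>3:
    T=np.array([float(v) for v in sys.argv[1:4]]);y=float(sys.argv[4]) if len(sys.argv)>4 else a
    r=np.radians(y);ty=np.array([np.cos(r),np.sin(r),0]);tx=np.array([-np.sin(r),np.cos(r),0])
    tx=np.cross(ty,[0,0,-1]);d=T-p
    print("turn z units",round(-(y-a)/6,2),"shift units",np.round([d@tx/.025,d@ty/.025,-d[2]/.025],2))
E
python3 go.py .4597 .2743 .155 135; python3 go.py .4597 .2743 .155
```

```text
t 3.6 p [0.4595 0.2743 0.2514] yaw 135.01 tilt [-0.0006  0.0003] w 0.0428 F [0.1 0.6 0.1] g 0.0
turn z units 0.0 shift units [-0.01 -0.01  3.86]
t 3.6 p [0.4595 0.2743 0.2514] yaw 135.01 tilt [-0.0006  0.0003] w 0.0428 F [0.1 0.6 0.1] g 0.0
turn z units -0.0 shift units [-0.01 -0.01  3.86]
```

Request:
carry_out(
  moves=[
    [[0,0,0,0,0,1,0.5],[0,0,0,0,0,1,0.5],[0,0,0,0,0,1,0.5],[0,0,0,0,0,0.86,0.5],[0,0,0,0,0,0,0.5],[0,0,0,0,0,0,0],[0,0,0,0,0,0,0],[0,0,0,0,0,0,0],[0,0,0,0,0,0,0],[0,0,0,0,0,0,0],[0,0,0,0,0,0,0]],
  ],
  newtons=40,
)

```text
clock: 4.97
ee_pos: [0.4607, 0.2742, 0.156]
orientation: [[-0.707, -0.707, 0.002], [-0.707, 0.707, 0.001], [-0.002, -0.0, -1.0]]
contact_force: [-0.3, 1.0, 5.8]
width: 0.0175
gripper_force: 39.3
```

```bash
python3 go.py
```

```text
t 4.97 p [0.4607 0.2742 0.156 ] yaw 134.98 tilt [0.0019 0.0012] w 0.0175 F [-0.3  1.   5.8] g 39.3
```

Request:
carry_out(
  moves=[
    [[0,0,0,0,0,-0.5,0],[0,0,0,0,0,-1,0],[0,0,0,0,0,-1,0],[0,0,0,0,0,-1,0],[0,0,0,0,0,-1,0],[0,0,0,0,0,0,0],[0,0,0,0,0,0,0]],
  ],
)

```text
clock: 5.85
ee_pos: [0.4597, 0.2735, 0.2662]
orientation: [[-0.707, -0.707, -0.002], [-0.707, 0.707, -0.001], [0.002, 0.001, -1.0]]
contact_force: [0.2, -0.0, -0.7]
width: 0.0172
gripper_force: 39.0
```

```bash
python3 go.py .4945 .092 .25; python3 - <<'E'
from h import *
p,d=capture("top");q,e=capture("side");np.savez("g1.npz",p=p,d=d,q=q,e=e)
s=observe();R=np.array(s["orientation"]);c=np.array(s["ee_pos"])
ax=np.array([c+R@[0,0,.073],c+R@[0,0,.149]]);P=[(ax,(0,255,0))];print(ax,proj("top",ax),proj("side",ax))
def t(n,im):
    u=proj(n,ax).mean(0).astype(int)-[25,30];return draw(n,im,*u,50,60,8,P),u
A,u=t("top",p);B,v=t("side",q);print(u,v);cv2.imwrite("pics/g1.png",np.hstack([A,B]))
E
```

```text
t 5.85 p [0.4597 0.2735 0.2662] yaw 134.98 tilt [-0.0018 -0.001 ] w 0.0172 F [ 0.2 -0.  -0.7] g 39.0
turn z units -0.0 shift units [ 4.15 -6.12  0.65]
[[0.45917155 0.27331985 0.19253471]
 [0.45893997 0.27321025 0.11653514]] [[124.24154772 224.43456949]
 [131.68401983 228.4256086 ]] [[197.8003395  115.91841886]
 [198.6063616  138.09602526]]
[102 196] [173  97]
```

View pics/g1.png

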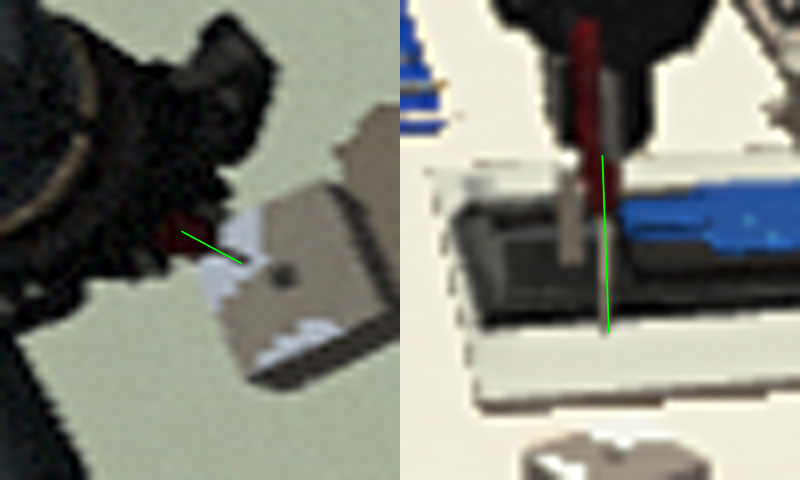

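The driver hangs vertical in the grip. In the side tile the blade runs (604,215) to (605,330), within about 1 mm of the predicted axis. The hole shows in the top tile at (283,273). Next I'll move over the button.

Request:
carry_out(
  moves=[
    [[0,0,0,0.6,-0.9,0,0],[0,0,0,0.6,-0.9,0,0],[0,0,0,0.6,-0.9,0,0],[0,0,0,0.6,-0.9,0,0],[0,0,0,0.6,-0.9,0,0],[0,0,0,0.6,-0.9,0.4,0],[0,0,0,0.5,-0.7,0.4,0],[0,0,0,0,0,0.4,0],[0,0,0,0,0,0,0],[0,0,0,0,0,0,0]],
  ],
)

```text
clock: 7.2
ee_pos: [0.4952, 0.0942, 0.2373]
orientation: [[-0.707, -0.708, -0.0], [-0.708, 0.707, 0.0], [0.0, 0.0, -1.0]]
contact_force: [0.1, 0.3, -0.3]
width: 0.0173
gripper_force: 39.1
```

```bash
python3 go.py .4945 .092 .25; python3 - <<'E'
from h import *
print("hole",onz("top",137.3,229.7,.058))
p,d=capture("top");q,e=capture("side")
s=observe();R=np.array(s["orientation"]);c=np.array(s["ee_pos"])
ax=np.array([c+R@[0,0,.095],c+R@[0,0,.149]]);U=(.5324,.0444,.1675)
circ=[[-30+6.5*np.cos(t),54+6.5*np.sin(t),60] for t in np.linspace(0,6.28,16)]
P=[(ax,(0,255,0)),(place(U,circ),(255,0,255))];print(ax[1])
def t(n,im):
    u=proj(n,ax)[1].astype(int)-[25,30];return draw(n,im,*u,50,60,8,P),u
A,u=t("top",p);B,v=t("side",q);print(u,v);cv2.imwrite("pics/g2.png",np.hstack([A,B]))
E
```

```text
t 7.2 p [0.4952 0.0942 0.2373] yaw 135.04 tilt [-0.0004  0.0002] w 0.0173 F [ 0.1  0.3 -0.3] g 39.1
turn z units -0.0 shift units [ 0.08 -0.04 -0.51]
hole [0.46318792 0.272101   0.058     ]
[0.49560983 0.09416709 0.08886752]
[172 188] [193 140]
```

View pics/g2.png

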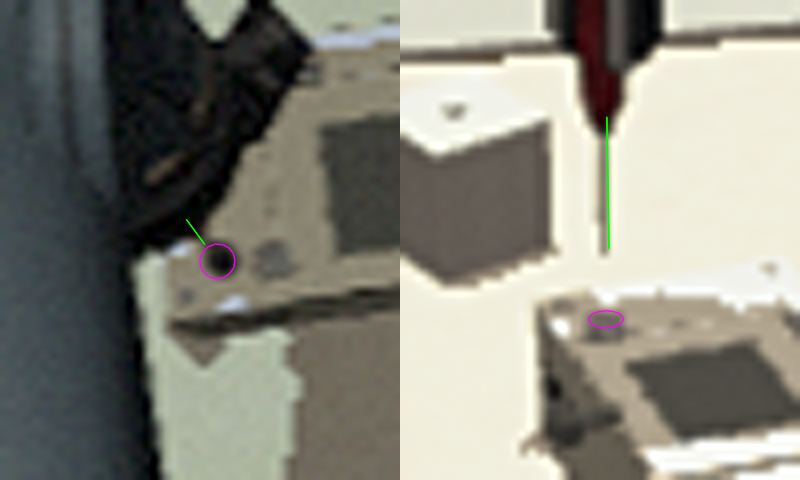

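The tip is about 40 mm above the recess. In the top tile the black recess is at (218,261) and the predicted ring is on it. In the side tile the tip is at (605,252) over the ring at (606,319). I'll correct 2 mm in y and descend.

Request:
carry_out(
  moves=[
    [[0,0,0,0.06,-0.06,0,0],[0,0,0,0,0,0.5,0],[0,0,0,0,0,0.5,0],[0,0,0,0,0,0.3,0],[0,0,0,0,0,0.1,0],[0,0,0,0,0,0,0]],
  ],
)

```text
clock: 8.05
ee_pos: [0.4953, 0.0913, 0.2022]
orientation: [[-0.707, -0.707, -0.0], [-0.707, 0.707, 0.0], [0.0, 0.0, -1.0]]
contact_force: [0.1, 0.1, -1.4]
width: 0.0178
gripper_force: 39.0
```

Request:
carry_out(
  moves=[
    [[0,0,0,0,0,0.1,0],[0,0,0,0,0,0.1,0],[0,0,0,0,0,0.1,0],[0,0,0,0,0,0,0]],
  ],
)

```text
clock: 8.55
ee_pos: [0.4958, 0.0913, 0.1954]
orientation: [[-0.707, -0.707, 0.001], [-0.707, 0.707, 0.0], [-0.001, -0.001, -1.0]]
contact_force: [1.3, 0.1, 3.7]
width: 0.0174
gripper_force: 39.4
```

Request:
carry_out(
  moves=[
    [[0,0,0,0,0,0.08,0],[0,0,0,0,0,0.08,0],[0,0,0,0,0,0,0]],
  ],
)

```text
clock: 8.93
ee_pos: [0.4964, 0.0915, 0.1939]
orientation: [[-0.707, -0.707, 0.004], [-0.707, 0.707, 0.0], [-0.003, -0.003, -1.0]]
contact_force: [-1.1, 0.5, 13.0]
width: 0.0177
gripper_force: 39.8
```

```bash
python3 go.py; python3 - <<'E'
from h import *
q,e=capture("side");C=cloud("side",e);U=(.5324,.0444,.1675)
print("tongue px",proj("side",place(U,[-70,-18,62])),"cover front z:")
w=C.reshape(-1,3);l=(w[:,:2]-U[:2])@rot(U[2])*1000
for x in(-80,-60,-40,-20,0,20):
    m=(abs(l[:,0]-x)<8)&(abs(l[:,1]+18)<(12 if x<-45 else 45))&(w[:,2]>.03)&(w[:,2]<.15);print(x,m.sum(),np.round(np.median(w[m,2]),4) if m.any() else 0)
cv2.imwrite("pics/p1.png",tile(q,195,150,80,70,10)[:600])
E
```

```text
t 8.93 p [0.4964 0.0915 0.1939] yaw 134.98 tilt [0.0041 0.0005] w 0.0177 F [-1.1  0.5 13. ] g 39.8
tongue px [[212.91981949 192.93356319]] cover front z:
-80 7 0.088
-60 16 0.0872
-40 115 0.0829
-20 104 0.0787
0 90 0.074
20 79 0.0693
```

The cover is ajar: front z is about 87 mm with a slope near 0.2 rad. Lifting off and heading back to the stand.

Request:
carry_out(
  moves=[
    [[0,0,0,0,0,-0.5,0],[0,0,0,0,0,-1,0],[0,0,0,0,0,-1,0],[0,0,0,0,0,-0.4,0],[0,0,0,-0.6,0.9,0,0],[0,0,0,-0.6,0.9,0,0],[0,0,0,-0.6,0.9,0,0],[0,0,0,-0.6,0.9,0,0],[0,0,0,-0.6,0.9,0,0],[0,0,0,-0.6,0.9,0,0],[0,0,0,-0.6,0.7,0,0],[0,0,0,0,0,0,0],[0,0,0,0,0,0,0]],
  ],
)

```text
clock: 10.6
ee_pos: [0.4616, 0.2729, 0.2626]
orientation: [[-0.707, -0.707, -0.001], [-0.707, 0.707, -0.001], [0.002, 0.0, -1.0]]
contact_force: [-0.1, 0.2, -0.6]
width: 0.0177
gripper_force: 39.1
```

```bash
python3 - <<'E'
from h import *
print("hole tri",tri((137.3,229.7),(199.4,153.3)))
p,d=capture("top");q,e=capture("side")
s=observe();R=np.array(s["orientation"]);c=np.array(s["ee_pos"])
ax=np.array([c+R@[0,0,.095],c+R@[0,0,.149]])
P=[(ax,(0,255,0)),(place((.4611,.273,.4505),rc(9,9,60)),(255,0,255))];print(ax[1])
def t(n,im):
    u=proj(n,ax)[1].astype(int)-[25,27];return draw(n,im,*u,50,60,8,P),u
A,u=t("top",p);B,v=t("side",q);print(u,v);cv2.imwrite("pics/g3.png",np.hstack([A,B]))
E
python3 go.py .462 .2727 .2271
```

```text
hole tri (array([0.46090739, 0.27079544, 0.06322578]), np.float64(0.0031779572828860795))
[0.4617637  0.2725039  0.11399704]
[107 200] [174 111]
t 10.7 p [0.4619 0.2726 0.263 ] yaw 134.92 tilt [-0.0008 -0.0007] w 0.0177 F [-0.4 -1.7 -1.5] g 39.1
turn z units -0.0 shift units [-0.01 -0.    1.44]
```

View pics/g3.png

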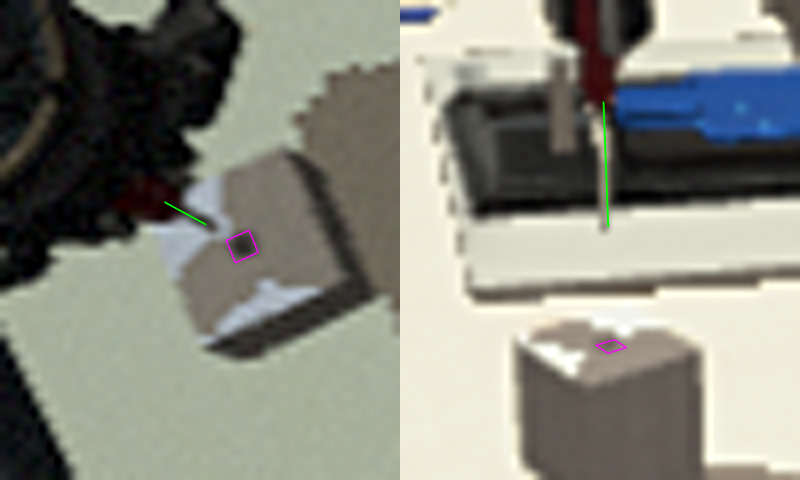

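```bash
python3 - <<'E'
from h import *
print("tip tri",tri((133.3,227.9),(199.06,139.1)))
p,d=capture("top");q,e=capture("side")
cv2.imwrite("pics/g4.png",np.hstack([tile(p,122,216,25,20,16),tile(q,186,124,25,37,16)[:320]]) if 0 else np.hstack([tile(p,120,214,24,24,16),tile(q,187,122,24,24,16)]))
E
```

```text
tip tri (array([0.46029692, 0.26926615, 0.11472964]), np.float64(0.0008659623359682439))
```

View pics/g4.png

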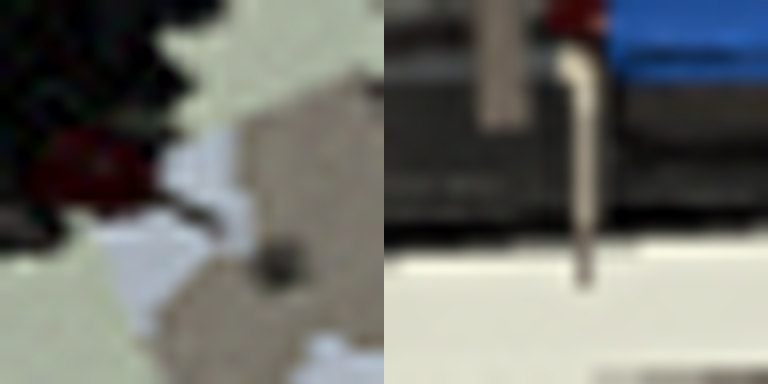

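The enlarged view shows the tip at top tile (222,232) and the hole at (280,265). The tip sits about 3 mm toward the tool's +x (a slight lean in the pad plane), so I'll shift to compensate.

Request:
carry_out(
  moves=[
    [[0,0,0,-0.11,0.05,0,0],[0,0,0,0,0,0.8,0],[0,0,0,0,0,0.8,0],[0,0,0,0,0,0.4,0],[0,0,0,0,0,0.2,0],[0,0,0,0,0,0.1,0],[0,0,0,0,0,0,0]],
  ],
)

```text
clock: 11.68
ee_pos: [0.4631, 0.2764, 0.2064]
orientation: [[-0.707, -0.707, 0.001], [-0.707, 0.707, 0.0], [-0.001, -0.0, -1.0]]
contact_force: [0.1, -0.0, -0.6]
width: 0.0178
gripper_force: 39.1
```

Request:
carry_out(
  moves=[
    [[0,0,0,0,0,0.2,0],[0,0,0,0,0,0.2,0],[0,0,0,0,0,0,0]],
  ],
)

```text
clock: 12.05
ee_pos: [0.4626, 0.2761, 0.1952]
orientation: [[-0.707, -0.707, -0.001], [-0.707, 0.707, -0.001], [0.001, 0.0, -1.0]]
contact_force: [0.5, 0.5, -0.0]
width: 0.0176
gripper_force: 39.1
```

Request:
carry_out(
  moves=[
    [[0,0,0,0,0,0.4,0],[0,0,0,0,0,0.4,0],[0,0,0,0,0,0.3,0],[0,0,0,0,0,0.2,0],[0,0,0,0,0,0.1,0],[0,0,0,0,0,0,0]],
  ],
)

```text
clock: 12.8
ee_pos: [0.4629, 0.2762, 0.1608]
orientation: [[-0.707, -0.707, -0.0], [-0.707, 0.707, -0.0], [0.0, 0.0, -1.0]]
contact_force: [-0.4, -0.3, -0.2]
width: 0.0172
gripper_force: 39.1
```

Request:
carry_out(
  moves=[
    [[0,0,0,0,0,0.1,0],[0,0,0,0,0,0.08,0],[0,0,0,0,0,0,0]],
  ],
)

```text
clock: 13.18
ee_pos: [0.4631, 0.2764, 0.1567]
orientation: [[-0.707, -0.707, 0.001], [-0.707, 0.707, 0.0], [-0.001, -0.0, -1.0]]
contact_force: [-0.3, -0.6, -0.1]
width: 0.0179
gripper_force: 39.2
```

Request:
carry_out(
  moves=[
    [[0,0,0,0,0,0.06,0],[0,0,0,0,0,0,0],[0,0,0,0,0,0,0.5],[0,0,0,0,0,0,0.5],[0,0,0,0,0,0,0.5],[0,0,0,0,0,0,0.5],[0,0,0,0,0,-0.6,0.5],[0,0,0,0,0,-1,0.5],[0,0,0,0,0,-1,0.5],[0,0,0,0,0,-1,0.5],[0,0,0,0,0,0,0.5]],
  ],
)

```text
clock: 14.55
ee_pos: [0.4644, 0.2769, 0.2486]
orientation: [[-0.707, -0.707, 0.006], [-0.707, 0.707, 0.003], [-0.006, -0.002, -1.0]]
contact_force: [0.0, 0.4, 0.2]
width: 0.0426
gripper_force: 0.0
```

```bash
python3 - <<'E'
from h import *
q,e=capture("side");np.savez("s5.npz",q=q,e=e)
U=(.5324,.0444,.1675);a=.2
L=lambda a,x,z:[33-x*np.cos(a)-z*np.sin(a)*0,-18,62+x*np.sin(a)]
b=[L(.2,103,0)];print("tongue world",place(U,b))
P=[(place(U,rc(12,18,b[0][2],b[0][0],-18)),(255,0,255)),(place(U,rc(100,150,60)),(0,200,0)),(np.array([[.4611,.273,.06],[.4611,.273,.136]]),(0,255,0))]
cv2.imwrite("pics/s5.png",draw("side",q,180,120,80,75,8,P))
E
python3 go.py
```

```text
tongue world [[0.468405   0.01532396 0.08246294]]
t 14.6 p [0.4637 0.2766 0.2466] yaw 134.98 tilt [0.0032 0.0014] w 0.0428 F [ 0.4  0.  -0.8] g 0.0
```

View pics/s5.png

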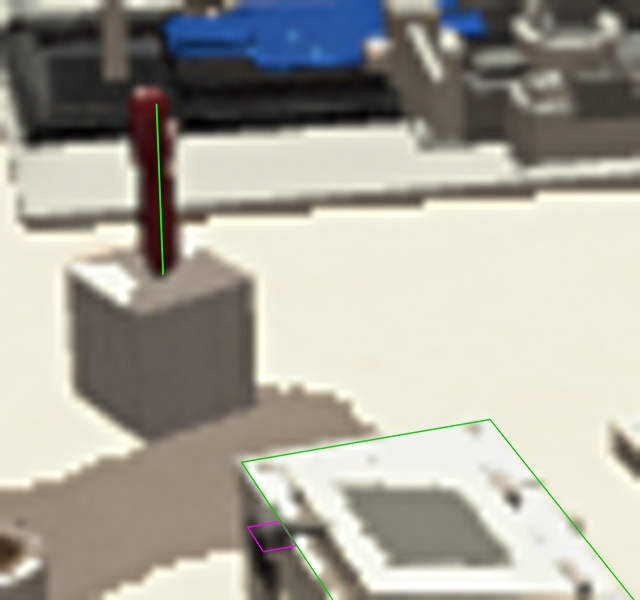

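The driver stands upright in the stand again, and the predicted tongue bar lies on the dark bar at about (270,538). Next is turning the gripper to the unit's yaw and heading for the tongue.

Request:
carry_out(
  moves=[
    [[0,0,1,0,0,0,0.5],[0,0,1,0,0,0,0.5],[0,0,1,0,0,0,0.5],[0,0,1,0,0,0,0.5],[0,0,1,0,0,0,0.5],[0,0,0.9,0,0,0,0.5],[0,0,0,0,0,0,0.5]],
  ],
  newtons=25,
)

```text
clock: 15.48
ee_pos: [0.4623, 0.276, 0.2434]
orientation: [[-0.986, -0.167, -0.002], [-0.167, 0.986, -0.001], [0.003, -0.001, -1.0]]
contact_force: [0.5, 0.1, 0.7]
width: 0.0428
gripper_force: 0.0
```

```bash
python3 go.py .4684 .0153 .1415 99.6; python3 - <<'E'
from h import *
a=np.linspace(.2,2.0,13);print(np.round(np.c_[a[1:],np.diff(np.cos(a))*103/25,-np.diff(np.sin(a))*103/25],2))
C=cloud("top",np.load("top0.npz")["d"]).reshape(-1,3)
for x in np.arange(.6,.8,.03):
    m=(abs(C[:,0]-x)<.015)&(abs(C[:,1]-.03)<.1);print(round(x,2),C[m,2].max().round(3))
E
```

```text
t 15.47 p [0.4623 0.276  0.2434] yaw 99.64 tilt [-0.0024 -0.001 ] w 0.0428 F [0.5 0.1 0.7] g 0.0
turn z units 0.01 shift units [  1.5  -10.32   4.08]
[[ 0.35 -0.17 -0.59]
 [ 0.5  -0.25 -0.56]
 [ 0.65 -0.34 -0.52]
 [ 0.8  -0.41 -0.46]
 [ 0.95 -0.47 -0.4 ]
 [ 1.1  -0.53 -0.32]
 [ 1.25 -0.57 -0.24]
 [ 1.4  -0.6  -0.15]
 [ 1.55 -0.61 -0.06]
 [ 1.7  -0.62  0.03]
 [ 1.85 -0.6   0.13]
 [ 2.   -0.58  0.21]]
0.6 0.065
0.63 0.009
0.66 0.008
0.69 0.01
0.72 0.008
0.75 0.032
0.78 0.053
```

Request:
carry_out(
  moves=[
    [[0,0,0,0.15,-1,0,0.5],[0,0,0,0.15,-1,0,0.5],[0,0,0,0.15,-1,0,0.5],[0,0,0,0.15,-1,0,0.5],[0,0,0,0.15,-1,0,0.5],[0,0,0,0.15,-1,0,0.5],[0,0,0,0.15,-1,0,0.5],[0,0,0,0.15,-1,0,0.5],[0,0,0,0.15,-1,0,0.5],[0,0,0,0.15,-1,0,0.5],[0,0,0,0,-0.32,0.8,0.5],[0,0,0,0,0,0.8,0.5],[0,0,0,0,0,0.4,0.5],[0,0,0,0,0,0,0.5],[0,0,0,0,0,0,0.5]],
  ],
)

```text
clock: 17.35
ee_pos: [0.4692, 0.0158, 0.1956]
orientation: [[-0.986, -0.167, 0.001], [-0.167, 0.986, -0.0], [-0.001, -0.0, -1.0]]
contact_force: [0.1, -0.2, -0.1]
width: 0.0427
gripper_force: 0.0
```

```bash
python3 go.py .4684 .0153 .1415 99.6; python3 - <<'E'
from h import *
q,e=capture("side")
s=observe();R=np.array(s["orientation"]);c=np.array(s["ee_pos"])
C=cloud("side",e).reshape(-1,3);U=(.5324,.0444,.1675);l=(C[:,:2]-U[:2])@rot(U[2])*1000
m=(l[:,0]>-85)&(l[:,0]<-53)&(abs(l[:,1]+18)<20)&(C[:,2]>.07)&(C[:,2]<.1)
print(np.c_[l[m],C[m,2]*1000].round(0))
b=place(U,rc(12,18,84.5,-68,-18));P=[(b,(255,0,255))]
for y in(-21.4,21.4):P.append((np.array([c+R@[0,y/1000,.045],c+R@[0,y/1000,.068]]),(0,255,0)))
cv2.imwrite("pics/t6.png",draw("side",q,188,155,60,50,12,P))
E
```

```text
t 17.35 p [0.4692 0.0158 0.1956] yaw 99.62 tilt [ 0.0011 -0.0001] w 0.0427 F [ 0.1 -0.2 -0.1] g 0.0
turn z units 0.0 shift units [ 0.04 -0.01  2.16]
[[-71. -15.  93.]
 [-69. -18.  94.]
 [-65. -13.  91.]
 [-73. -13.  89.]
 [-72. -19.  92.]
 [-70. -19.  92.]
 [-69. -27.  96.]
 [-65. -23.  93.]
 [-74. -14.  87.]
 [-72. -19.  89.]
 [-71. -24.  91.]
 [-69. -28.  93.]
 [-67. -29.  93.]
 [-61. -21.  88.]
 [-58. -19.  86.]
 [-57. -24.  89.]
 [-53. -23.  87.]
 [-74. -25.  89.]
 [-72. -28.  91.]
 [-70. -30.  91.]
 [-68. -33.  93.]
 [-65. -31.  91.]
 [-60. -25.  86.]
 [-57. -25.  86.]
 [-54. -26.  86.]
 [-74. -33.  91.]
 [-70. -29.  87.]
 [-66. -27.  86.]
 [-64. -29.  86.]
 [-73. -29.  85.]
 [-69. -28.  83.]
 [-67. -28.  83.]]
```

Request:
carry_out(
  moves=[
    [[0,0,0,0.04,0,0.6,0.5],[0,0,0,0,0,0.6,0.5],[0,0,0,0,0,0.5,0.5],[0,0,0,0,0,0.3,0.5],[0,0,0,0,0,0.16,0.5],[0,0,0,0,0,0,0.5]],
  ],
)

```text
clock: 18.15
ee_pos: [0.4678, 0.0155, 0.1407]
orientation: [[-0.986, -0.166, -0.0], [-0.166, 0.986, 0.0], [0.0, 0.0, -1.0]]
contact_force: [0.5, 0.2, 0.3]
width: 0.0431
gripper_force: 0.0
```

Request:
carry_out(
  moves=[
    [[0,0,0,0,0,0,0.1],[0,0,0,0,0,0,0.1],[0,0,0,0,0,0,0.1],[0,0,0,0,0,0,0.1],[0,0,0,0,0,0,0.1]],
  ],
)

```text
clock: 18.77
ee_pos: [0.4685, 0.0139, 0.1417]
orientation: [[-0.986, -0.166, 0.001], [-0.166, 0.986, -0.004], [-0.001, -0.004, -1.0]]
contact_force: [-0.6, -4.8, 0.5]
width: 0.0172
gripper_force: 25.8
```

The bar is gripped at 17 mm wide. Now swinging the cover along the arc, in two parts.

Request:
carry_out(
  moves=[
    [[0,0,0,0,-0.06,0,0.1],[0,0,0,-0.17,0,-0.59,0.1],[0,0,0,-0.25,0,-0.56,0.1],[0,0,0,-0.34,0,-0.52,0.1],[0,0,0,-0.41,0,-0.46,0.1],[0,0,0,-0.47,0,-0.4,0.1],[0,0,0,0,0,0,0.1]],
  ],
)

```text
clock: 19.65
ee_pos: [0.5097, 0.0207, 0.2052]
orientation: [[-0.986, -0.167, 0.001], [-0.167, 0.986, -0.001], [-0.001, -0.001, -1.0]]
contact_force: [2.0, -3.9, -3.1]
width: 0.0172
gripper_force: 25.5
```

```bash
cat > arc.py <<'E'
from h import *
s=observe();c=np.array(s["ee_pos"]);U=(.5324,.0444,.1675)
l=(c[:2]-U[:2])@rot(U[2])*1000;v=np.array([33-l[0],c[2]*1000-59-62]);print(l,"angle",np.arctan2(v[1],v[0]),"r",np.hypot(*v),s["contact_force"],s["width"],s["gripper_force"])
E
python3 arc.py
```

```text
[-26.35512727 -19.55206472] angle 0.956938006244913 r 103.04250680978845 [ 2.00146192 -3.90973582 -3.0998994 ] 0.017243809603969297 25.53251624107361
```

Request:
carry_out(
  moves=[
    [[0,0,0,-0.53,0,-0.32,0.1],[0,0,0,-0.57,0,-0.24,0.1],[0,0,0,-0.6,0,-0.15,0.1],[0,0,0,-0.61,0,-0.06,0.1],[0,0,0,-0.62,0,0.03,0.1],[0,0,0,-0.6,0,0.13,0.1],[0,0,0,-0.58,0,0.21,0.1],[0,0,0,0,0,0,0.1]],
  ],
)

```text
clock: 20.65
ee_pos: [0.6103, 0.038, 0.215]
orientation: [[-0.986, -0.167, 0.0], [-0.167, 0.986, 0.0], [-0.0, -0.0, -1.0]]
contact_force: [1.3, -3.0, 3.8]
width: 0.0172
gripper_force: 26.0
```

```bash
python3 arc.py
```

```text
[ 75.69833878 -19.32156655] angle 1.9971838011214322 r 103.23971589657481 [ 1.27855181 -3.03018707  3.78796452] 0.017248245292976586 25.989218652248383
```

Request:
carry_out(
  moves=[
    [[0,0,0,0,0,0,0.45],[0,0,0,0,0,0,0.45],[0,0,0,0,0,0,0.45],[0,0,0,0,0,0,0.45],[0,0,0,0,0,-0.5,0.45],[0,0,0,0,0,-1,0.45],[0,0,0,0,0,-1,0.45],[0,0,0,0,0,-0.7,0.45],[0,0,0,0.6,1,0,0.45],[0,0,0,0.6,1,0,0.45],[0,0,0,0.6,1,0,0.45],[0,0,0,0.6,1,0,0.45],[0,0,0,0.6,1,0,0.45],[0,0,0,0.6,1,0,0.45],[0,0,0,0,0,0,0.45]],
  ],
)

```text
clock: 22.52
ee_pos: [0.4953, 0.1721, 0.2957]
orientation: [[-0.986, -0.169, 0.002], [-0.169, 0.986, 0.001], [-0.002, 0.0, -1.0]]
contact_force: [-0.5, 0.4, -0.2]
width: 0.0384
gripper_force: 0.0
```

```bash
python3 go.py; python3 - <<'E'
from h import *
D={n:capture(n) for n in("top","side")}
np.savez("o7.npz",p=D["top"][0],d=D["top"][1],q=D["side"][0],e=D["side"][1])
U=(.5324,.0444,.1675);g,m=(0,200,0),(255,0,255)
for n in D:
    C=cloud(n,D[n][1]).reshape(-1,3);l=(C[:,:2]-U[:2])@rot(U[2])*1000;z=C[:,2]*1000
    k=(l[:,0]>-42)&(l[:,0]<24)&(l[:,1]>-58)&(l[:,1]<22)&(z>45)&(z<65)
    print(n,k.sum(),l[k].min(0) if k.any() else 0,l[k].max(0) if k.any() else 0,np.median(l[k],0),np.median(z[k]))
    k=(l[:,0]>20)&(abs(l[:,1]+18)<50)&(z>100)&(z<180)&(l[:,0]<120)
    if k.any():print("cover",k.sum(),np.median(np.arctan2(z[k]-62,33-l[k,0])),z[k].max())
P=[(place(U,rc(66,80,60,-9,-18)),g),(place(U,rc(34,13,57,-9,-18)),m)]
A=draw("top",D["top"][0],182,170,65,75,6,P);B=draw("side",D["side"][0],200,150,65,75,6,P)
cv2.imwrite("pics/o7.png",np.hstack([A,B]))
E
```

```text
t 22.52 p [0.4953 0.1721 0.2957] yaw 99.74 tilt [0.0016 0.0007] w 0.0384 F [-0.5  0.4 -0.2] g 0.0
top 71 [-41.97696462 -43.69711023] [23.97937677 21.96675307] [-15.52271311 -17.18966903] 56.334763376547336
cover 359 1.9594078192571547 166.3585729632091
side 204 [-39.32795907 -51.29691294] [23.94095469 21.98430782] [-7.66631179 -5.13497389] 53.86402701157171
cover 321 1.9194851173911027 165.19463919562682
```

View pics/o7.png

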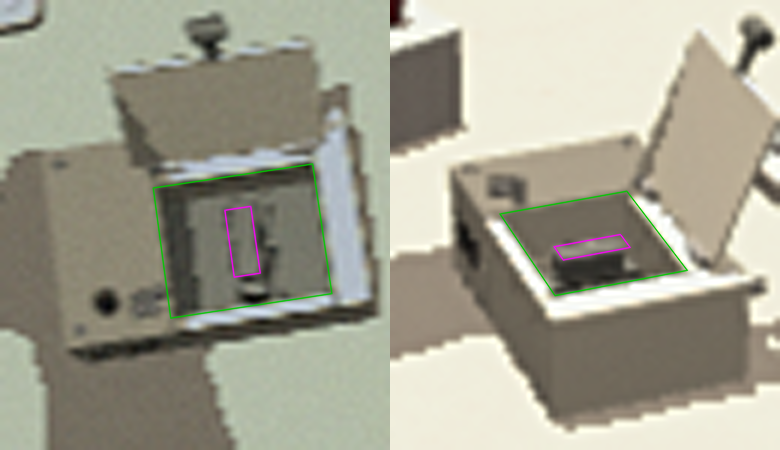

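The cover stands at about 1.95 rad. The plate tab lies under the magenta outline: side tile (592,247), top tile (243,240). That puts the plate at unit (-9,-18), in the middle of its slot. Moving over it.

Request:
carry_out(
  moves=[
    [[0,0,0,-0.05,-1,0,0.38],[0,0,0,-0.05,-1,0,0.38],[0,0,0,-0.05,-1,0,0.38],[0,0,0,-0.05,-1,0,0.38],[0,0,0,-0.05,-1,0,0.38],[0,0,0,0,-1,0,0.38],[0,0,0,0,0,1,0.38],[0,0,0,0,0,1,0.38],[0,0,0,0,0,1,0.38],[0,0,0,0,0,1,0.38],[0,0,0,0,0,0.5,0.38],[0,0,0,0,0,0,0.38],[0,0,0,0,0,0,0.38]],
  ],
)

```text
clock: 24.25
ee_pos: [0.5281, 0.0237, 0.1829]
orientation: [[-0.986, -0.166, 0.002], [-0.166, 0.986, -0.0], [-0.002, -0.001, -1.0]]
contact_force: [-0.1, 0.3, 0.8]
width: 0.0325
gripper_force: 0.0
```

```bash
python3 go.py .5265 .0252 .105 99.6
```

```text
t 24.25 p [0.5281 0.0237 0.1829] yaw 99.56 tilt [ 0.0019 -0.0002] w 0.0325 F [-0.1  0.3  0.8] g 0.0
turn z units -0.01 shift units [0.05 0.07 3.12]
```

Request:
carry_out(
  moves=[
    [[0,0,0,0.03,0.06,0.8,0.38],[0,0,0,0,0,0.8,0.38],[0,0,0,0,0,0.5,0.38],[0,0,0,0,0,0.4,0.38],[0,0,0,0,0,0.3,0.38],[0,0,0,0,0,0.3,0.38],[0,0,0,0,0,0,0.38],[0,0,0,0,0,0,0.38]],
  ],
)

```text
clock: 25.25
ee_pos: [0.5266, 0.0253, 0.1045]
orientation: [[-0.986, -0.166, 0.001], [-0.166, 0.986, -0.0], [-0.001, -0.0, -1.0]]
contact_force: [0.6, -0.5, 0.9]
width: 0.0323
gripper_force: 0.0
```

Request:
carry_out(
  moves=[
    [[0,0,0,0,0,0,0.05],[0,0,0,0,0,0,0.05],[0,0,0,0,0,0,0.05],[0,0,0,0,0,0,0.05],[0,0,0,0,0,0,0.05]],
  ],
  newtons=30,
)

```text
clock: 25.88
ee_pos: [0.5267, 0.0252, 0.1046]
orientation: [[-0.986, -0.166, 0.001], [-0.166, 0.986, -0.0], [-0.001, -0.0, -1.0]]
contact_force: [0.8, 0.7, 2.1]
width: 0.0122
gripper_force: 35.6
```

```bash
python3 go.py
```

```text
t 25.88 p [0.5267 0.0252 0.1046] yaw 99.58 tilt [ 0.0009 -0.0002] w 0.0122 F [0.8 0.7 2.1] g 35.6
```

The plate is gripped at 12 mm wide. Lifting straight up.

Request:
carry_out(
  moves=[
    [[0,0,0,0,0,-0.3,0.05],[0,0,0,0,0,-0.6,0.05],[0,0,0,0,0,-0.8,0.05],[0,0,0,0,0,-0.8,0.05],[0,0,0,0,0,-0.8,0.05],[0,0,0,0,0,-0.8,0.05],[0,0,0,0,0,0,0.05]],
  ],
  newtons=40,
)

```text
clock: 26.75
ee_pos: [0.5277, 0.0254, 0.2097]
orientation: [[-0.986, -0.167, 0.005], [-0.167, 0.986, 0.0], [-0.005, -0.001, -1.0]]
contact_force: [-0.2, 0.6, -0.4]
width: 0.0122
gripper_force: 39.6
```

```bash
python3 go.py .4642 -.2425 .128
```

```text
t 26.75 p [0.5277 0.0254 0.2097] yaw 99.59 tilt [0.0053 0.0001] w 0.0122 F [-0.2  0.6 -0.4] g 39.6
turn z units -0.0 shift units [  4.29 -10.14   3.27]
```

Request:
carry_out(
  moves=[
    [[0,0,0,0.2,-0.5,0,0.05],[0,0,0,0.4,-0.9,0,0.05],[0,0,0,0.4,-0.9,0,0.05],[0,0,0,0.4,-0.9,0,0.05],[0,0,0,0.4,-0.9,0,0.05],[0,0,0,0.4,-0.9,0,0.05],[0,0,0,0.4,-0.9,0,0.05],[0,0,0,0.4,-0.9,0,0.05],[0,0,0,0.4,-0.9,0,0.05],[0,0,0,0.4,-0.9,0,0.05],[0,0,0,0.3,-0.9,0,0.05],[0,0,0,0.2,-0.6,0,0.05],[0,0,0,0,0,0,0.05],[0,0,0,0,0,0.6,0.05],[0,0,0,0,0,0.6,0.05],[0,0,0,0,0,0.6,0.05],[0,0,0,0,0,0,0.05]],
  ],
)

```text
clock: 28.88
ee_pos: [0.4612, -0.2403, 0.1591]
orientation: [[-0.986, -0.167, -0.004], [-0.167, 0.986, 0.003], [0.003, 0.003, -1.0]]
contact_force: [0.2, 0.2, -0.5]
width: 0.0125
gripper_force: 39.6
```

```bash
python3 go.py .4642 -.2425 .128; python3 - <<'E'
from h import *
s=observe();R=np.array(s["orientation"]);c=np.array(s["ee_pos"])
for n in("top","side"):
    p,d=capture(n);C=cloud(n,d).reshape(-1,3);q=(C-c)@R*1000  # tool frame mm
    k=(abs(q[:,0])<45)&(abs(q[:,1])<14)&(q[:,2]>76)&(q[:,2]<110)
    print(n,k.sum(),np.percentile(q[k],[3,50,97],axis=0).round(1) if k.sum() else "")
    U=(.5324,.0444,.1675);l=(C[:,:2]-U[:2])@rot(U[2])*1000;z=C[:,2]*1000
    k=(l[:,0]>20)&(abs(l[:,1]+18)<50)&(z>100)&(z<180)&(l[:,0]<120);print("cover",np.median(np.arctan2(z[k]-62,33-l[k,0])) if k.any() else 0)
E
```

```text
t 28.88 p [ 0.4612 -0.2403  0.1591] yaw 99.62 tilt [-0.0039  0.0028] w 0.0125 F [ 0.2  0.2 -0.5] g 39.6
turn z units -0.0 shift units [-0.1  -0.11  1.24]
top 0 
cover 1.9609011053158543
side 96 [[-21.   -9.7  76.8]
 [  3.8  -7.3  83.2]
 [ 26.1  -2.6  89.9]]
cover 1.9205258023399276
```

Request:
carry_out(
  moves=[
    [[0,0,0,-0.15,-0.1,0.4,0.05],[0,0,0,0,0,0.4,0.05],[0,0,0,0,0,0.4,0.05],[0,0,0,0,0,0,0.05],[0,0,0,0,0,0,0.05],[0,0,0,0,0,0,0.05],[0,0,0,0,0,0,0.05]],
  ],
)

```text
clock: 29.85
ee_pos: [0.4667, -0.2436, 0.1322]
orientation: [[-0.986, -0.166, 0.001], [-0.166, 0.986, -0.001], [-0.001, -0.001, -1.0]]
contact_force: [0.3, 0.5, -1.7]
width: 0.0123
gripper_force: 39.6
```

```bash
python3 go.py .4642 -.2425 .128; python3 - <<'E'
from h import *
s=observe();R=np.array(s["orientation"]);c=np.array(s["ee_pos"])
p,d=capture("side");C=cloud("side",d).reshape(-1,3);q=(C-c)@R*1000
k=(abs(q[:,0])<45)&(abs(q[:,1])<16)&(q[:,2]>70)&(q[:,2]<106);print(k.sum(),np.percentile(q[k],[3,50,97],axis=0).round(1))
T=(.4642,-.2425,0)
P=[(place(T,rc(70,90,14)),(255,60,0)),(np.array([c+R@v for v in np.array([[-22,0,62],[26,0,62],[26,0,94],[-22,0,94]])/1000]),(0,255,0))]
# tray edges unmoved: compare with first side picture outside the arm
p0=np.load("side0.npz")["p"].astype(int);df=np.abs(p0-p.astype(int)).sum(-1)
w=proj("side",place(T,rc(70,90,0)));print("tray corner diffs",[df[int(v)-3:int(v)+4,int(u)-3:int(u)+4].mean().round(1) for u,v in w])
for nm,(x,y) in dict(timer=(268,175),tape=(178,191),vial=(315,242),driver=(199,145)).items():print(nm,df[y-6:y+7,x-6:x+7].mean().round(1))
E
```

```text
t 29.85 p [ 0.4667 -0.2436  0.1322] yaw 99.58 tilt [ 0.0007 -0.0005] w 0.0123 F [ 0.3  0.5 -1.7] g 39.6
turn z units -0.0 shift units [0.09 0.06 0.17]
134 [[-19.4  -9.9  70.7]
 [  8.1  -6.7  81.8]
 [ 26.9   2.9  91.5]]
tray corner diffs [np.float64(169.3), np.float64(182.5), np.float64(86.7), np.float64(188.0)]
timer 33.6
tape 15.0
vial 22.1
driver 36.7
```

Request:
carry_out(
  moves=[
    [[0,0,0,0,0,0.2,0.05],[0,0,0,0,0,0.2,0.05],[0,0,0,0,0,0,0.05],[0,0,0,0,0,0,0.05],[0,0,0,0,0,0,0.05],[0,0,0,0,0,0,0.05],[0,0,0,0,0,0,0.05],[0,0,0,0,0,0,0.05]],
  ],
)

```text
clock: 30.9
ee_pos: [0.4665, -0.2434, 0.1217]
orientation: [[-0.986, -0.166, 0.0], [-0.166, 0.986, -0.0], [-0.0, -0.0, -1.0]]
contact_force: [0.0, 0.1, 0.1]
width: 0.0123
gripper_force: 39.6
```

```bash
python3 go.py; python3 -c "
from station import *
print(sign_off())"
```

```text
t 30.9 p [ 0.4665 -0.2434  0.1217] yaw 99.58 tilt [ 0.0001 -0.    ] w 0.0123 F [0.  0.1 0.1] g 39.6
the job is handed in; nothing more can be done
None
```

I handed the job in at 30.9 s: the button was pushed in, the driver is back in its stand, the cover is open at about 1.95 rad, and the filter plate is held upright about 14 mm above the tray's rim, with no verdict returned.

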